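# Line up the pipe caps by size on the bench rail

### The arm

A 6-joint arm with a two-finger parallel gripper is mounted at the origin on the work surface. World frame = base frame: x ahead of the robot, y to its left, z up, the work surface at z = 0. Lengths are in mm, angles in rad, forces in N, time in s.
With the tool pointing down it reaches from about 325 to 875 mm from the base axis. Payload 4.4 kg.
Tool frame: the origin (TCP) lies on the centre line of the jaws, within the pads' length; the fingertips stand ahead of it and the grasp point (between the pads) lies 6 mm ahead of it (ctrl.tcp_to_tips is the z of the fingertips in the tool frame, in mm); z points along the fingers, y is the direction in which the jaws open and shut (so a half turn about z gives the same grasp; the last joint's range is limited). The gripper opens to 85 mm and grips with 20 to 120 N. Pads are 22 mm wide; open, the fingers measure 114 mm over their backs; the gripper's body (76 mm by 85 mm) begins 54 mm behind the grasp point. The pads swing forward as they close: fully open they stand 13 mm farther back than shut.
Start: joints at [-1.288, 0.207, 1.542, -0, 1.393, -0.15], TCP at [241.152, -521.99, 218.982] pointing down, gripper open.
Joint ranges: [-2.73, 2.73], [-0.86, 2.22], [0.23, 2.46], [-1.11, 4.25], [0.08, 2.63], [-2.82, 2.82]. Speed limits (rad/s): [2.79, 2.79, 3.14, 3.14, 3.14, 3.14].

### API

Orientations are given as a 3x3 rotation matrix whose columns are the frame's x, y, z axes.
In Python, from plant import ctrl, sensors, optics gives the robot as it stands. Calls block until the motion is done:
- ctrl.move_ptp(position, orientation): joint-space move of the TCP to a pose.
- ctrl.move_l(position, rot=None, vel=150, threshold=None): straight line of the TCP; rot=None keeps the orientation; vel is the mean speed in mm/s. With threshold (N) it stops when the force on the tool has changed by that much, and returns True; else False.
- ctrl.set_joints(angles): joint-space move.
- ctrl.gripper_to(opening, force=None): finger opening in mm; force is the grip in N (None keeps the last); returns when the fingers have stopped.
- ctrl.hold(seconds).
- ctrl.solve_ik(position, orientation): joint angles nearest the present ones, or None.
- sensors.read_state(): the state.
- optics.grab_frame(name): name is "scene" or "top"; returns (picture, depth): 384x512x3 uint8, red, green, blue; 384x512 float32, mm along the optical axis (not along the pixel's ray), 0 where there is no reading.
- optics.camera_params(name): a dict with "mtx" (3x3 intrinsics, pixels), "R" (3x3) and "t" (3): a world point X has camera coordinates R X + t. Camera axes: x right, y down, z forward; pixel columns grow to the right and rows downward; lengths in mm; the calibration is good to about 2 mm. A picture is of the moment at which its call begins. camera_params takes no time and is no camera call.
A pose or a line that the arm cannot do raises ctrl.MotionError and nothing moves.
- ctrl.finish_job(): hands the job in, once; it reports no verdict.
The state is a dict: "t": time; "q": joint angles; "qvel": joint speeds; "tau": joint torques, N m; "eef_pos": TCP position; "eef_rot": TCP orientation; "force": force on the tool from outside, world axes, zero at the start; "wrist_torque": the same for the moment, N m; "grip_width": finger opening in mm.
Only numpy, scipy, OpenCV 4.12 (cv2) and the standard library are available. Lean on these libraries where they do the work, as an engineer would, in place of code of your own. Each camera call takes 0.05 s, during which the arm holds its last target.

### The job

Set the four galvanized pipe caps out on the cedar rail, one centred on each round rubber pad, in order of size: the smallest on the pad next to the small parts bin, then each next bigger one, with the largest on the pad farthest from the bin. Leave them standing flat with the domed end up, and do not shift the black diaphragm valve at the other end of the rail.

Things in the scene. Friction and masses are not known exactly. Their poses are not given: they have to be found in the camera images.
- cap_a_mid (a point): Galvanized grey-metal pipe cap, the smallest of four: round, 28 mm diameter, 22 mm high, ribbed straight side, domed top; it stands open end down on the bench. The point is its centre, half-way up; z is its axis (up).
- cap_b_mid (a point): Galvanized grey-metal pipe cap, the second smallest of four: round, 37 mm diameter, 26 mm high, ribbed straight side, domed top; it stands open end down on the bench. The point is its centre, half-way up; z is its axis (up).
- cap_c_mid (a point): Galvanized grey-metal pipe cap, the second largest of four: round, 46 mm diameter, 30 mm high, ribbed straight side, domed top; it stands open end down on the bench. The point is its centre, half-way up; z is its axis (up).
- cap_d_mid (a point): Galvanized grey-metal pipe cap, the largest of four: round, 56 mm diameter, 34 mm high, ribbed straight side, domed top; it stands open end down on the bench. The point is its centre, half-way up; z is its axis (up).
- pad_a: Round black rubber pad, 68 mm diameter, 2 mm thick, fixed on a pale cedar rail (84 mm wide, 330 mm long, 18 mm thick, lying flat on the bench); one end of the row (the rail's -y end). Four equal pads, 80 mm apart in a straight line. Origin at the centre of its underside, 18 mm above the bench (its top is at 20 mm); y runs along the row towards pad_d, x across the rail.
- pad_b: Round black rubber pad, 68 mm diameter, 2 mm thick, fixed on a pale cedar rail (84 mm wide, 330 mm long, 18 mm thick, lying flat on the bench); second from the pad_a end. Four equal pads, 80 mm apart in a straight line. Origin at the centre of its underside, 18 mm above the bench (its top is at 20 mm); y runs along the row towards pad_d, x across the rail.
- pad_c: Round black rubber pad, 68 mm diameter, 2 mm thick, fixed on a pale cedar rail (84 mm wide, 330 mm long, 18 mm thick, lying flat on the bench); third from the pad_a end. Four equal pads, 80 mm apart in a straight line. Origin at the centre of its underside, 18 mm above the bench (its top is at 20 mm); y runs along the row towards pad_d, x across the rail.
- pad_d: Round black rubber pad, 68 mm diameter, 2 mm thick, fixed on a pale cedar rail (84 mm wide, 330 mm long, 18 mm thick, lying flat on the bench); the other end of the row (the rail's +y end). Four equal pads, 80 mm apart in a straight line. Origin at the centre of its underside, 18 mm above the bench (its top is at 20 mm); y runs along the row towards pad_d, x across the rail.
- bin: Fixed small grey parts bin with a latched wire gate across its front and a tan nylon fitting standing inside; 70 mm deep (x), 100 mm wide (y, along the row), 52 mm high, beside one end of the rail, its centre 105 mm beyond the last pad's centre. At which end of the row it stands differs from start to start. Origin at the centre of its underside.
- valve: Loose black plastic diaphragm valve with a grey top, 96 x 52 mm, 58 mm high, standing beyond the end of the rail opposite the bin, its centre 105 mm from the last pad's centre; to be left alone. Origin at the centre of its underside.
Mind the look-alikes: they are no part of the job. What is shaped like the part that bears cap_c_mid but orange or turquoise is not meant.

How it is judged (in metres and radians):
At the end, for the whole second after the job is handed in: Each cap stands on its pad in size order counted from the bin: centre within 12 mm of the pad's centre horizontally, resting on the pad (within 5 mm in height), upright within 0.12 rad with its dome up, released and at rest (((horizontal distance between bin and pad_a below 0.16 m and horizontal distance between cap_a_mid and pad_a below 0.012 m and horizontal distance between cap_b_mid and pad_b below 0.012 m and horizontal distance between cap_c_mid and pad_c below 0.012 m and horizontal distance between cap_d_mid and pad_d below 0.012 m) or (horizontal distance between bin and pad_d below 0.16 m and horizontal distance between cap_a_mid and pad_d below 0.012 m and horizontal distance between cap_b_mid and pad_c below 0.012 m and horizontal distance between cap_c_mid and pad_b below 0.012 m and horizontal distance between cap_d_mid and pad_a below 0.012 m)) and height (world z) of cap_a_mid below 0.036 m and angle between each of cap_a_mid, cap_b_mid, cap_c_mid, cap_d_mid's own z axis and vertical below 0.12 rad and linear speed of each of cap_a, cap_b, cap_c, cap_d below 0.02 m/s and height (world z) of cap_b_mid below 0.038 m and height (world z) of cap_c_mid below 0.04 m and height (world z) of cap_d_mid below 0.042 m); the robot touches nothing.
It fails at once if the black diaphragm valve is shifted by more than 15 mm (distance of valve from where it was at the start of the episode above 0.015 m).
It also fails if it takes over 88 s, if anything falls off the work surface, if the arm or the gripper's body presses on something with over 40 N, if the wrist force passes 120 N, or if a joint passes its speed limit or range.

## Working session

There is one attempt and no reset: what is moved stays moved. The work goes in short steps, each a Python script; the robot and the scene stay as the last script left them, time stands still between calls to the robot, and variables do not carry over. Pictures are saved under pics/ and viewed, and the job is handed in when it is done.

```bash
ls; mkdir -p pics; python3 - <<'E'
from plant import ctrl,sensors,optics
import cv2,numpy as np
for n in("scene","top"):
    p,d=optics.grab_frame(n); cv2.imwrite(f"pics/{n}0.png",p[:,:,::-1]); np.savez(f"{n}0.npz",p=p,d=d)
    c=optics.camera_params(n); print(n,c)
print(ctrl.tcp_to_tips,sensors.read_state())
E
```

```text
pics
scene {'mtx': array([[392.36046425,   0.        , 249.38810942],
       [  0.        , 392.36046425, 194.40342996],
       [  0.        ,   0.        ,   1.        ]]), 'R': array([[ 0.76004846,  0.64962149, -0.0178397 ],
       [ 0.50848443, -0.61156618, -0.60616037],
       [-0.40468496,  0.45164005, -0.79514234]]), 't': array([-401.25379453, -216.70517508,  970.67285585])}
top {'mtx': array([[445.55962609,   0.        , 254.00884473],
       [  0.        , 445.55962609, 197.28138816],
       [  0.        ,   0.        ,   1.        ]]), 'R': array([[-1.98483242e-03, -9.99998030e-01,  2.99398584e-05],
       [-9.98061378e-01,  1.97912604e-03, -6.22058613e-02],
       [ 6.22056795e-02, -1.53350026e-04, -9.98063340e-01]]), 't': array([  18.46369129,  503.95208751, 1079.04511829])}
25.0 {'t': 0.1, 'q': array([-1.28852721e+00,  2.07376056e-01,  1.54285590e+00,  3.56791442e-06,
        1.39353104e+00, -1.50491496e-01]), 'qvel': array([-0.00048121, -0.00266529, -0.00383919,  0.00074929,  0.00076844,
       -0.00192755]), 'tau': array([-4.20447313e-04, -3.84089148e+01, -2.92547590e+01, -2.92865307e-04,
        4.83785596e-03,  4.98814046e-06]), 'eef_pos': array([ 240.92929376, -521.27459601,  217.89724437]), 'eef_rot': array([[ 9.07811832e-01,  4.19377296e-01, -6.01144473e-04],
       [ 4.19377598e-01, -9.07809496e-01,  2.08543015e-03],
       [ 3.28857396e-04, -2.14528469e-03, -9.99997645e-01]]), 'force': array([-0.49786214,  0.19146207,  0.53788438]), 'wrist_torque': array([0.03649226, 0.0318321 , 0.02376276]), 'grip_width': 85.27941010975286}
```

View pics/scene0.png

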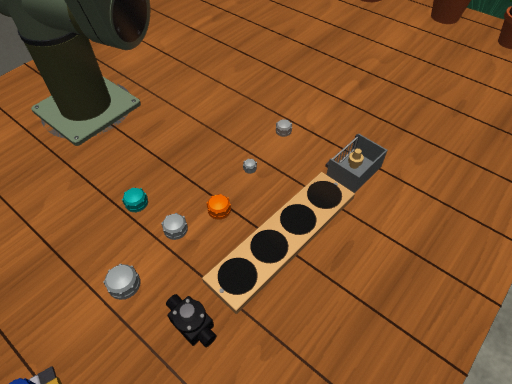

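View pics/top0.png

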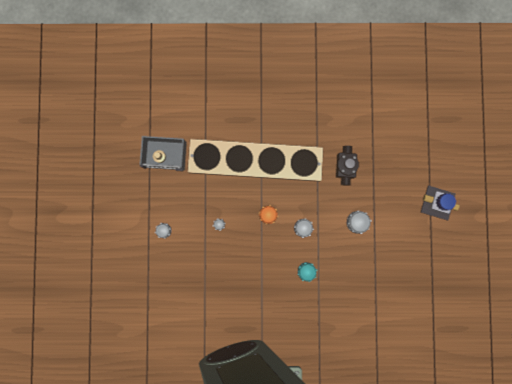

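Scene: the grey caps are at top-view pixels (219,225), (163,231), (304,228) and (359,222). The look-alikes are orange at (268,214) and turquoise at (307,272). The blue-topped part at (440,203) isn't a cap. The bin is at (163,154), the +y end of the row, and the valve is at (347,165).

```bash
cat > h.py <<'E'
import numpy as np,cv2
from plant import ctrl,sensors,optics
def cloud(n,d):
    c=optics.camera_params(n);K=c['mtx'];v,u=np.mgrid[:384,:512]
    P=np.stack([(u-K[0,2])/K[0,0]*d,(v-K[1,2])/K[1,1]*d,d],-1)
    return (P-c['t'])@c['R']
def pix2z(n,u,v,z):
    c=optics.camera_params(n);r=c['R'].T@np.linalg.solve(c['mtx'],[u,v,1]);o=-c['R'].T@c['t']
    return o+r*(z-o[2])/r[2]
E
python3 - <<'E'
from h import *
from scipy import ndimage as nd
caps={'top':dict(b=(163,231),a=(219,225),c=(304,228),d=(359,222),orange=(268,214),turq=(307,272),valve=(347,165),bin=(163,154)),
'scene':dict(b=(284,128),a=(249,165),c=(175,226),d=(122,281),orange=(218,206))}
for n in caps:
    f=np.load(n+"0.npz");W=cloud(n,f['d']);m=(W[...,2]>7)&(f['d']>0);l,k=nd.label(m)
    for name,(u,v) in caps[n].items():
        q=W[l==l[v,u]]
        mm=(q.min(0)+q.max(0))/2
        print(n,name,l[v,u],len(q),'mid',mm.round(1),'ext',np.ptp(q,axis=0).round(1),'med',np.median(q,0).round(1),'zmax',q[:,2].max().round(1))
for n,roi in(('top',(185,130,330,190)),('scene',(200,170,350,300))):
    p=np.load(n+"0.npz")['p'];x0,y0,x1,y1=roi
    g=(p.max(2)<40).astype(np.uint8);M=np.zeros_like(g);M[y0:y1,x0:x1]=g[y0:y1,x0:x1]
    k,l,s,c=cv2.connectedComponentsWithStats(M)
    for i in range(1,k):
        if s[i,4]>200: print(n,s[i],pix2z(n,*c[i],20).round(1))
p=np.load("top0.npz")['p'][120:300,130:400];cv2.imwrite("pics/crop.png",cv2.resize(p[:,:,::-1],None,fx=2.9,fy=2.9,interpolation=2))
E
```

```text
top b 101 193 mid [423.1 240.1  18.6] ext [36.7 38.1 22.8] med [424.2 237.7  23.6] zmax 30.0
top a 98 107 mid [437.5 103.2  16.1] ext [27.  28.9 17.4] med [438.6 102.8  19.9] zmax 24.8
top c 99 274 mid [ 428.4 -103.7   21.2] ext [44.2 45.3 28.2] med [ 428.5 -102.2   27.2] zmax 35.3
top d 83 431 mid [ 442.9 -239.7   23.1] ext [54.1 56.6 31.5] med [ 442.7 -235.3   30.4] zmax 38.8
top orange 74 265 mid [462.8 -17.   20.7] ext [43.9 44.7 27.2] med [462.4 -16.5  27.3] zmax 34.3
top turq 112 290 mid [ 322.4 -112.3   20.5] ext [43.7 45.8 26.5] med [ 323.3 -109.6   27.3] zmax 33.8
top valve 28 666 mid [ 581.7 -210.9   34.8] ext [96.6 51.6 55. ] med [ 578.7 -207.4   36.9] zmax 62.3
top bin 34 129 mid [605.  251.4  30.6] ext [31.1 35.  47. ] med [602.1 246.   31.7] zmax 54.1
scene b 6 199 mid [425.8 238.2  17.2] ext [38.3 35.8 20. ] med [430.8 233.6  21.9] zmax 27.2
scene a 8 136 mid [440.7 102.6  15.1] ext [29.6 29.8 16.2] med [444.6  99.3  18.3] zmax 23.2
scene c 12 486 mid [ 431.6 -104.1   19.8] ext [47.2 47.1 25.4] med [ 438.9 -108.4   26.1] zmax 32.5
scene d 13 913 mid [ 445.9 -239.1   21.7] ext [57.9 56.2 29.3] med [ 454.3 -241.3   30.1] zmax 36.3
scene orange 11 440 mid [464.9 -18.1  19.4] ext [44.7 46.3 24.5] med [470.1 -23.4  25.6] zmax 31.6
scene [308 181  33  27 686] [607.8 131.4  20. ]
scene [281 205  35  29 806] [602.5  52.1  20. ]
scene [251 230  36  32 927] [597.  -27.7  20. ]
scene [ 218  258   38   36 1089] [ 591.9 -107.4   20. ]
```

View pics/crop.png

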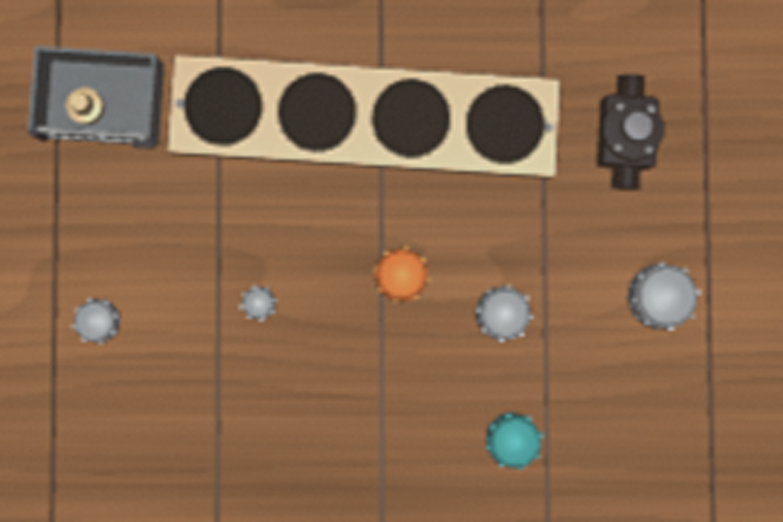

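The crop confirms four grey caps, with sizes matching b, a, c and d from left to right; orange and turquoise are excluded. Next I'll get the pads from the top view and check reachability.

```bash
cat >> h.py <<'E'
R=np.array([[0,1,0],[1,0,0],[0,0,-1.]])
CAP=dict(a=(439,103),b=(424.5,239),c=(430,-104),d=(444.5,-239.5))
PAD=dict(a=(606.6,132.9),b=(601.3,53.5),c=(596,-26.5),d=(590.8,-106.1))
DIA=dict(a=28,b=37,c=46,d=56)
def pick(k,z=28,op=None):
    x,y=CAP[k]; ctrl.gripper_to(op or 85)
    ctrl.move_ptp([x,y,110],R); print('down',ctrl.move_l([x,y,z],vel=120,threshold=12))
    s=sensors.read_state();print('t',s['t'],s['eef_pos'].round(1),s['force'].round(1))
    ctrl.gripper_to(DIA[k]-15,force=40); print('w',sensors.read_state()['grip_width'])
    ctrl.move_l([x,y,130],vel=200); s=sensors.read_state();print('lifted t',s['t'],'w',s['grip_width'],s['force'].round(1))
def place(k,z):
    x,y=PAD[k]; ctrl.move_ptp([x,y,110],R); ctrl.move_l([x,y,z+12],vel=150)
    print('touch',ctrl.move_l([x,y,z-3],vel=30,threshold=6)); s=sensors.read_state();print(s['eef_pos'].round(1),s['force'].round(1))
    ctrl.gripper_to(min(85,DIA[k]+18)); ctrl.move_l([x,y,120],vel=200); s=sensors.read_state();print('t',s['t'],'w',s['grip_width'])
E
python3 - <<'E'
from h import *
pick('d',op=76)
p,d=optics.grab_frame('scene');cv2.imwrite('pics/s1.png',p[:,:,::-1])
E
```

```text
down False
t 2.5583 [ 445.  -240.2   28.6] [-0.2  0.4  0.1]
w 40.89838353987213
lifted t 3.65 w 40.93181818356688 [ 0.  -0.1  0. ]
```

View pics/s1.png

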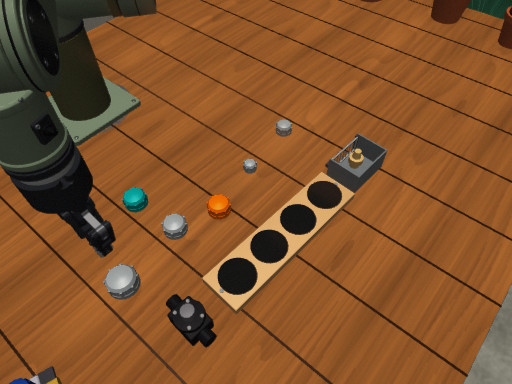

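The close went to 41 mm without holding anything, and the cap at (122,281) hasn't moved. I'll check where the fingertips really are relative to the TCP.

```bash
python3 - <<'E'
from h import *
s=sensors.read_state();print(s['eef_pos'],s['grip_width'],ctrl.tcp_to_tips)
def info(n):
    c=optics.camera_params(n)
    for z in (130,105,95):
        X=c['R']@np.array([445,-240,z])+c['t'];u=c['mtx']@X;print(n,z,u[:2]/u[2])
info('scene')
p,d=optics.grab_frame('scene');W=cloud('scene',d)
m=(abs(W[...,0]-445)<75)&(abs(W[...,1]+240)<45)&(W[...,2]>50)&(d>0)
Q=W[m];print(len(Q))
for a in range(390,505,6):
    q=Q[abs(Q[:,0]-a)<3]
    if len(q):print(a,q[:,2].min().round(1),len(q))
m=(abs(W[...,0]-445)<50)&(abs(W[...,1]+240)<50)&(W[...,2]>7)&(W[...,2]<45)&(d>0);q=W[m];print((q.min(0)+q.max(0))/2)
cv2.imwrite('pics/s2.png',cv2.resize(p[170:320,40:200,::-1],None,fx=4,fy=4))
E
```

```text
[ 443.31665824 -238.5757768   128.34014664] 40.891387689975915 25.0
scene 130 [ 99.40538347 246.96804275]
scene 105 [104.67748399 255.15392656]
scene 95 [106.6895824  258.27807105]
14006
420 148.4 7
426 143.1 17
432 218.3 7
438 311.6 17
444 275.1 49
450 240.2 130
456 216.4 294
462 149.7 724
468 141.7 1300
474 144.7 2339
480 149.9 3907
486 195.3 778
492 189.5 900
498 189.5 1222
504 206.4 1404
[ 445.73959538 -239.17753535   21.9433618 ]
```

View pics/s2.png

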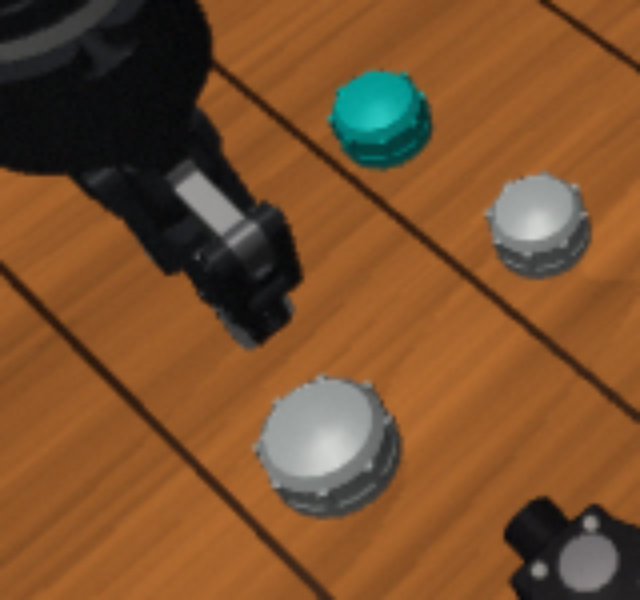

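```bash
python3 - <<'E'
from h import *
s=sensors.read_state();print(s['eef_pos'],s['eef_rot'].round(3),s['q'].round(3))
for n in('scene','top'):
    p,d=optics.grab_frame(n);W=cloud(n,d)
    if n=='scene':
        for v in range(216,262,4): print(v,[(u,*W[v,u].round(0).astype(int)) for u in range(84,118,6)])
    cv2.imwrite('pics/t3.png',cv2.resize(p[150:300,280:440,::-1],None,fx=4,fy=4))
E
```

```text
[ 443.11365727 -238.45879889  127.97353356] [[ 0.     1.    -0.003]
 [ 1.    -0.     0.003]
 [ 0.003 -0.003 -1.   ]] [-0.666  0.155  1.804 -0.     1.187 -0.666]
216 [(84, np.int64(482), np.int64(-243), np.int64(249)), (90, np.int64(487), np.int64(-238), np.int64(249)), (96, np.int64(469), np.int64(-228), np.int64(220)), (102, np.int64(298), np.int64(-176), np.int64(0)), (108, np.int64(308), np.int64(-169), np.int64(2)), (114, np.int64(314), np.int64(-160), np.int64(-2))]
220 [(84, np.int64(486), np.int64(-246), np.int64(249)), (90, np.int64(491), np.int64(-241), np.int64(247)), (96, np.int64(495), np.int64(-236), np.int64(245)), (102, np.int64(472), np.int64(-225), np.int64(210)), (108, np.int64(315), np.int64(-175), np.int64(0)), (114, np.int64(324), np.int64(-167), np.int64(1))]
224 [(84, np.int64(480), np.int64(-247), np.int64(235)), (90, np.int64(493), np.int64(-244), np.int64(245)), (96, np.int64(498), np.int64(-240), np.int64(244)), (102, np.int64(503), np.int64(-235), np.int64(242)), (108, np.int64(508), np.int64(-230), np.int64(242)), (114, np.int64(331), np.int64(-173), np.i
[... 2151 characters left out ...]
nt64(-240), np.int64(153)), (114, np.int64(382), np.int64(-211), np.int64(2))]
256 [(84, np.int64(346), np.int64(-252), np.int64(1)), (90, np.int64(353), np.int64(-244), np.int64(0)), (96, np.int64(362), np.int64(-237), np.int64(0)), (102, np.int64(471), np.int64(-249), np.int64(145)), (108, np.int64(378), np.int64(-223), np.int64(-1)), (114, np.int64(389), np.int64(-216), np.int64(2))]
260 [(84, np.int64(353), np.int64(-257), np.int64(1)), (90, np.int64(359), np.int64(-249), np.int64(-3)), (96, np.int64(368), np.int64(-242), np.int64(-1)), (102, np.int64(378), np.int64(-235), np.int64(1)), (108, np.int64(385), np.int64(-228), np.int64(0)), (114, np.int64(392), np.int64(-221), np.int64(-4))]
```

View pics/t3.png

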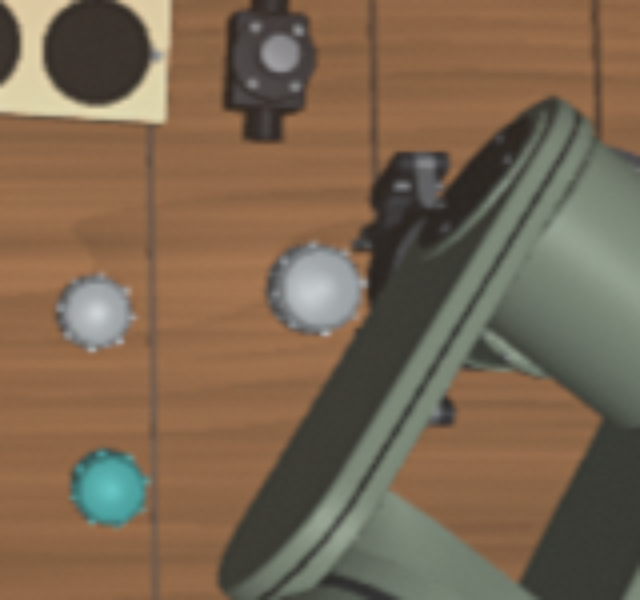

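The depth data puts the lowest visible finger point about 30 mm higher than the stated TCP and tip geometry predict. I'll check this at a clear spot with a guarded descent onto the bench.

```bash
python3 - <<'E'
from h import *
ctrl.gripper_to(76)
ctrl.move_ptp([430,170,110],R)
ctrl.move_l([430,170,45],vel=150)
p,d=optics.grab_frame('scene');np.savez('probe.npz',p=p,d=d)
s=sensors.read_state();print(s['eef_pos'].round(1),s['grip_width'],s['t'],s['q'].round(4), np.round(ctrl.solve_ik([430,170,45],R),4))
cv2.imwrite('pics/s4.png',cv2.resize(p[60:200,170:350,::-1],None,fx=4,fy=4))
W=cloud('scene',d)
m=(abs(W[...,0]-430)<90)&(abs(W[...,1]-170)<45)&(W[...,2]>8)&(d>0);m[:, :]&=(p.max(2)<90)
Q=W[m]
for a in range(360,520,8):
    q=Q[abs(Q[:,0]-a)<4]
    if len(q):i=q[:,2].argmin();print(a,q[i].round(0),len(q))
E
```

```text
[431.2 169.8  45.9] 75.92847039537983 6.4333 [ 0.1881  0.1998  1.9563 -0.      0.9835  0.1889] [ 0.189   0.2006  1.9578 -0.      0.9832  0.189 ]
360 [363. 157. 114.] 21
368 [369. 157. 113.] 121
376 [379. 162.  80.] 165
384 [383. 161.  74.] 48
392 [392. 167.  67.] 163
400 [397. 158. 118.] 46
408 [405. 156. 129.] 93
416 [417. 160. 130.] 183
424 [420. 158. 131.] 264
432 [435. 159. 131.] 302
440 [438. 159. 129.] 355
448 [450. 153. 137.] 477
456 [457. 168. 129.] 691
464 [466. 177. 115.] 1209
472 [475. 162.  70.] 290
480 [481. 168.  74.] 147
488 [484. 173.  84.] 66
496 [494. 157. 112.] 242
504 [500. 173. 117.] 44
```

View pics/s4.png

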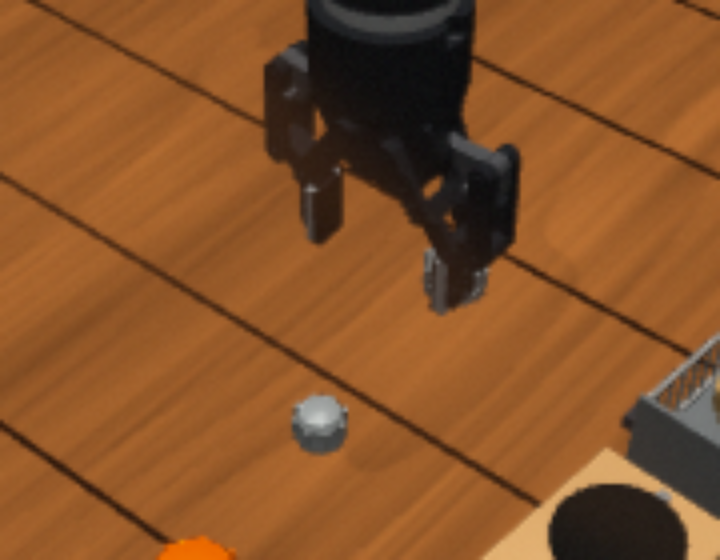

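The picture confirms it: the tips sit at z≈68 mm while the TCP reads 45, about 35 mm higher than expected. x and y agree. Guarded touch on the bench next, to calibrate.

```bash
python3 - <<'E'
from h import *
r=ctrl.move_l([430,170,-30],vel=35,threshold=5)
s=sensors.read_state();print(r,s['eef_pos'].round(1),s['force'].round(1),s['t'],s['grip_width'])
p,d=optics.grab_frame('scene')
cv2.imwrite('pics/s5.png',cv2.resize(p[60:200,170:350,::-1],None,fx=4,fy=4))
E
```

```text
True [430.  170.  -21.9] [-2.5 -1.   6.3] 8.125 76.12174167017449
```

View pics/s5.png

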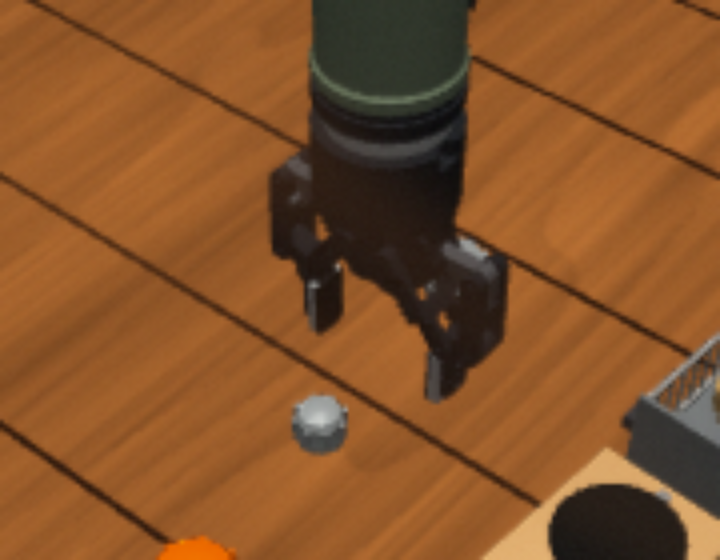

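The bench is touched at TCP z=-22 with the jaws 76 mm open, so the stated z is about 35 mm off. I'll use a guarded touch at every pick and place from here on.

```bash
cat >> h.py <<'E'
def pick(k,up=7):
    x,y=CAP[k]; op=DIA[k]+20
    ctrl.move_l([*sensors.read_state()['eef_pos'][:2],70],vel=250) if sensors.read_state()['eef_pos'][2]<60 else None
    ctrl.gripper_to(op)
    ctrl.move_ptp([x,y,70],R); ctrl.move_l([x,y,-2],rot=R,vel=150)
    r=ctrl.move_l([x,y,-35],rot=R,vel=35,threshold=5); zb=sensors.read_state()['eef_pos'][2]
    print(k,'bench',r,zb.round(1))
    ctrl.move_l([x,y,zb+up],rot=R,vel=40)
    ctrl.gripper_to(DIA[k]-15,force=40); s=sensors.read_state();print('w',s['grip_width'],'z',s['eef_pos'][2])
    zg=zb+up
    ctrl.move_l([x,y,70],rot=R,vel=200); s=sensors.read_state();print('lifted t',s['t'],'w',s['grip_width'],s['force'].round(1))
    return zg, s['grip_width']
def place(k,zg):
    x,y=PAD[k]; z=zg+20; ctrl.move_ptp([x,y,70],R); ctrl.move_l([x,y,z+10],rot=R,vel=150)
    r=ctrl.move_l([x,y,z-8],rot=R,vel=25,threshold=5); s=sensors.read_state();print('touch',r,s['eef_pos'].round(1),'exp z',z,s['force'].round(1))
    ctrl.gripper_to(min(85,DIA[k]+18)); ctrl.move_l([x,y,70],rot=R,vel=200); s=sensors.read_state();print('t',s['t'],'w',s['grip_width'])
E
python3 - <<'E'
from h import *
zg,w=pick('d')
print(zg)
p,d=optics.grab_frame('scene');cv2.imwrite('pics/s6.png',cv2.resize(p[170:360,20:260,::-1],None,fx=3,fy=3))
E
```

```text
d bench True -21.9
w 55.06313880749143 z -14.82938883638384
lifted t 12.9083 w 54.990306567467016 [-0.4  0.3 -3.1]
-14.894020748411823
```

View pics/s6.png

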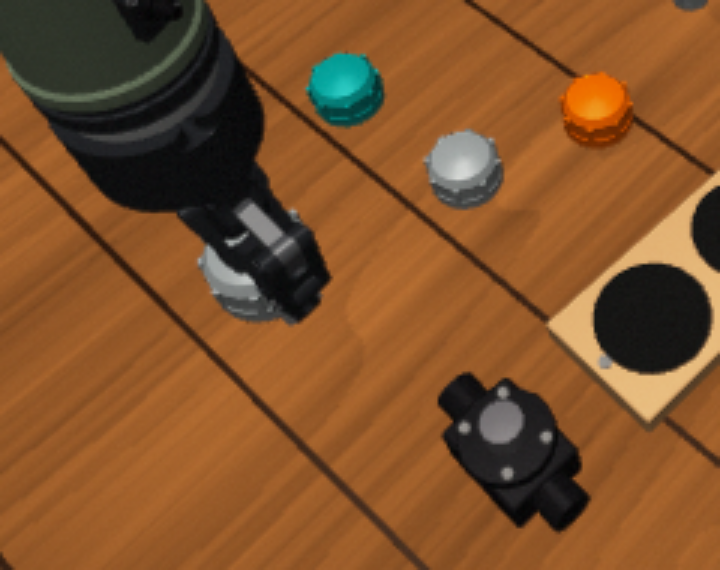

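The big cap is held upright between the fingers (width 55 mm, 3 N weight). Next: place it on pad_a, then look.

```bash
python3 - <<'E'
from h import *
place('d',-14.9)
zg,w=pick('c')
print(zg)
p,d=optics.grab_frame('scene');cv2.imwrite('pics/s7.png',cv2.resize(p[150:340,120:360,::-1],None,fx=3,fy=3))
W=cloud('scene',d)
m=(abs(W[...,0]-590.8)<45)&(abs(W[...,1]+106)<40)&(W[...,2]>27)&(W[...,2]<70);q=W[m];print((q.min(0)+q.max(0))/2,q.max(0)-q.min(0),q[:,2].max())
E
```

```text
touch True [ 591.6 -106.3    5.1] exp z 5.1 [-0.2 -1.2  3.5]
t 15.5833 w 73.93886526846019
c bench True -18.9
w 45.05538869015228 z -11.76883586395655
lifted t 18.9417 w 44.92548536730834 [-0.9 -0.  -2.1]
-11.87705291225717
[ 592.24187796 -106.16306492   41.95838059] [55.85943107 56.24098309 29.20581709] 56.56128913802871
```

View pics/s7.png

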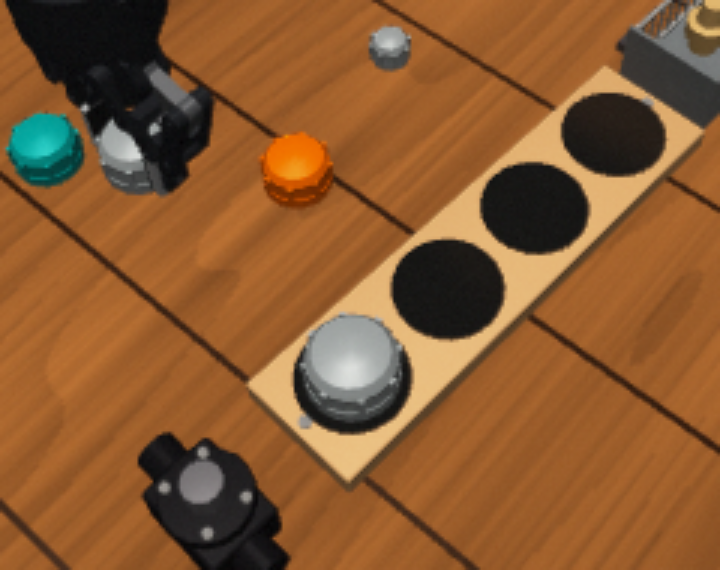

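Cap d stands centred on pad_a, dome up, and cap c is held. On to the rest.

```bash
python3 - <<'E'
from h import *
place('c',-11.9)
zg,w=pick('b')
if abs(w-37)<4: place('b',zg)
else: raise SystemExit('miss')
zg,w=pick('a',up=6)
if abs(w-28)<4: place('a',zg)
else: raise SystemExit('miss')
ctrl.move_ptp([400,-200,200],R)
for n in('scene','top'):
    p,d=optics.grab_frame(n);cv2.imwrite(f'pics/{n}8.png',p[:,:,::-1])
    W=cloud(n,d)
    for k in 'abcd':
        x,y=PAD[k]
        m=(abs(W[...,0]-x)<39)&(abs(W[...,1]-y)<39)&(W[...,2]>27)&(W[...,2]<70);q=W[m]
        print(n,k,((q.min(0)+q.max(0))/2)[:2]-PAD[k],np.ptp(q,axis=0).round(1),q[:,2].max()) if len(q) else print(n,k,'none')
    m=(abs(W[...,0]-580)<65)&(abs(W[...,1]+211)<45)&(W[...,2]>7)&(W[...,2]<75);q=W[m];print('valve',(q.min(0)+q.max(0))/2)
s=sensors.read_state();print(s['t'],s['force'])
E
```

```text
touch True [596.9 -26.6   8.1] exp z 8.1 [-0.   0.4  3.4]
t 21.5333 w 63.627514247462685
b bench True -16.7
w 35.450219130313585 z -9.573634773675794
lifted t 25.3583 w 35.83725214976072 [ 0.  -0.5 -1.2]
touch True [602.   53.4  10.5] exp z 10.347481319459881 [-0.1  0.   4. ]
t 28.1167 w 54.79346267379533
a bench True -14.9
w 26.459363485606733 z -8.88803669153345
lifted t 31.4 w 26.43285436203119 [-0.9  0.4 -1.5]
touch True [607.3 133.   11.2] exp z 11.051844395533418 [-0.7 -0.8  3.9]
t 33.8667 w 46.40627671778196
scene a [ 1.47886704 -0.10951978] [28.3 29.8 15.5] 42.73336959555999
scene b [1.41698844 0.44153687] [38.2 37.3 19.8] 46.9286029486385
scene c [ 1.53645493 -0.20931362] [46.8 47.3 24.5] 51.65750931584959
scene d [1.60959433 0.22334719] [55.7 56.7 28.7] 55.79599581193631
valve [ 584.43699696 -210.97164111   33.34743526]
top a [-2.3492777  -0.21845724] [27.4 27.  16.7] 44.36143411464366
top b [-1.96879883  1.26361349] [36.7 36.3 24.1] 51.405492246066785
top c [-1.84372856  0.17710174] [45.4 43.9 26.8] 53.87515331886497
top d [-2.11994016 -0.2721487 ] [54.6 55.6 32.2] 59.28248677567056
valve [ 582.19077945 -210.64752453   34.60030251]
35.4917 [ 0.00714683 -0.36402162  0.826806  ]
```

```bash
sleep 1
```

```text
(no output)
```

View pics/scene8.png

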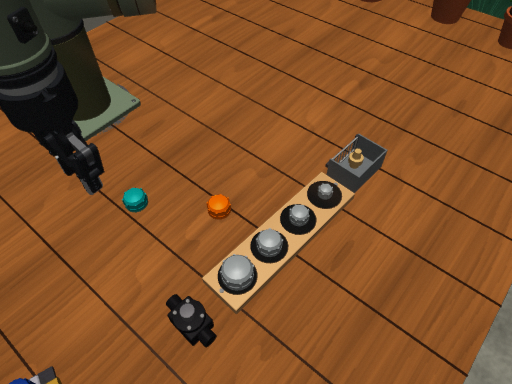

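View pics/top8.png

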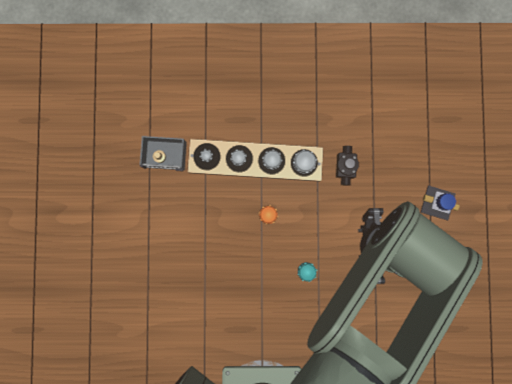

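Both views show the caps upright and centred on the pads in size order from the bin. The scene view has them from (326,192) down to (238,273), and the valve hasn't moved. Handing in.

```bash
python3 - <<'E'
from plant import ctrl
print(ctrl.finish_job())
E
```

```text
the job is handed in; nothing more can be done
None
```

All four galvanized caps are on the rail pads in size order. The smallest is next to the bin (on pad_d) and the largest is on pad_a. I handed the job in at about 35.5 s; no verdict is reported.

**Last checks:**
- **Centring:** each cap measured within about 2.5 mm of its pad centre in both cameras. The two cameras disagree by about 3–4 mm in x, so I worked from their average.
- **Standing:** the caps look upright with the dome up, and the measured top heights fit caps resting on the pads. All four placings touched down within 0.2 mm of the expected height.
- **Valve and gripper:** the valve shows less than 1 mm of change in the top view. The gripper is clear of everything.

**One failed attempt:** my first grasp of the largest cap closed above it without touching it. The fingertips sit about 35 mm higher than the stated TCP figures imply. I found the real height by gently touching the bench, then did the same at every pick and place.

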